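# Set and lock a loose cup-stand collar

## Robot

A 6-joint arm with a two-finger parallel gripper is mounted at the origin on a cart in front of the work surface, level with it; the furniture and walls round the work are solid. World frame = base frame: x ahead of the robot, y to its left, z up, the work surface at z = 0. Lengths are in m, angles in rad, forces in N, time in s.
With the tool pointing down it reaches from about 0.35 to 0.8 m from the base axis. Payload 7.3 kg.
Tool frame: the origin (TCP) lies between the finger pads; the fingertips stand 25 mm ahead of it and the grasp point (between the pads) lies 6 mm ahead of it; z points along the fingers, y is the line along which they close (so a half turn about z gives the same grasp; the last joint's range is limited). The gripper opens to 85 mm and grips with 20 to 120 N. Pads are 22 mm wide; open, the fingers measure 114 mm over their backs; the gripper's body (76 mm by 85 mm) begins 54 mm behind the grasp point. The pads swing forward as they close: fully open they stand 13 mm farther back than shut.
Start: joints at [1.169, 0.342, 1.524, -0, 1.275, -0.146], TCP at [0.133, 0.508, 0.256] pointing down, gripper open.
Joint ranges: [-2.53, 2.53], [-0.77, 2.02], [0.04, 2.7], [-1, 4.14], [0.28, 2.66], [-3.11, 3.11]. Speed limits (rad/s): [2.57, 2.57, 3.14, 3.14, 3.14, 3.14].

## Interface

Orientations are given as a unit quaternion [w, x, y, z].
In Python, from workcell import read_state, camera, job_done, trace gives the robot as it stands. The module is installed in compiled form; this text tells all that it offers.
- The arm moves only by the shell command python3 -m inch 'ROWS' [FORCE]. ROWS is JSON, a list that holds one entry, the list of rows, each a list of 7 numbers: the shift along the tool's x, y, z in m, then the turn, a rotation vector about the tool's x, y, z in degrees, then the opening, from 0 (shut) to 1 (fully open). In form: [[[dx, dy, dz, ax, ay, az, grip], ...]]. A call has 1 to 12 rows; each row is the pose to reach, as a shift and turn from the pose commanded when the call began, along the tool's axes at that moment; what a row does not reach only later rows make up. A row lasts 1/8 s, in which the tool goes at most 62.5 mm and 10.7 degrees, less where a joint would pass 70% of its speed; a pose out of reach is approached as far as the arm can. A call with a gripper value outside its range is refused whole. The fingers move at their own pace and stop on an object; FORCE is the grip in N (left out, the last holds). Time passes only in rows, so rows that repeat a pose let the fingers close. It gives the time, the measured TCP pose, the force, the opening and the grip force at its end, in the units of the state.
- read_state(): the state, without advancing time (a new reading comes with each control period).
- camera(name): name is "scene" or "top" or "wrist"; returns a dict with "pixels" (480x640x3 uint8, red, green, blue), "z_map" (480x640 float32, m along the optical axis (not along the pixel's ray), 0 where there is no reading), "camera_matrix" (3x3 intrinsics, pixels), "world_to_cam" (4x4, takes a point from world to camera coordinates). Camera axes: x right, y up, looking along -z (the intrinsics and any distortion apply to the point x, -y, -z); pixel columns grow to the right and rows downward; lengths in m; the calibration is good to about 2 mm. The wrist camera is an equidistant fisheye: a pixel r from the principal point sees the ray r / f radians off the axis. A picture is of the moment at which its call begins.
- job_done(): hands the job in; it is judged then, once.
Trained networks look in a picture, given as the dict that the camera call returned (one of the last four; its "shot" number tells which), for a name from the list of things; names that differ only in an ending like _2 or _b are one class to them, and where a whole thing is asked for, a point or a joint stands for the part that bears it (a point fixed in the world has none). Each returns a list of dicts, best first, with "conf" (0 to 1); they miss things now and then, are a little off and sometimes report something else, mostly with a low value. They report only what shows in the picture. A call takes as long as a camera call. They do not tell look-alikes from the thing itself.
- trace(picture, query): "pixels" (480x640 bool, what is visible of it) and "box" ([left, top, width, height] in pixels, round what is visible of it).
The state is a dict: "time_s": time; "qpos": joint angles; "dq": joint speeds; "joint_efforts": joint torques, N m; "ee_pos": TCP position; "tcp_rot": TCP orientation; "force": force on the tool from outside, world axes, zero at the start; "moment": the same for the moment, N m; "width": finger opening in m; "finger_force": force on a finger pad.
Only numpy, scipy, OpenCV 4.12 (cv2) and the standard library are available. Lean on these libraries where they do the work, as an engineer would, in place of code of your own. Each camera call takes 0.05 s, during which the arm holds its last target. There are 200 camera calls.

## Task

The hook collar on the cup stand with the red lever has come loose. Turn it on its post until the clamp screw under the red lever faces the yellow flat of the post (the side of the yellow dot on the foot), then push the red lever down until it lies level at its stop, and let go. Do not lock it before it faces the flat, and do not touch the stand with the blue lever, which is already set.

Things in the scene. Friction and masses are not known exactly. Their poses are not given: they have to be found in the camera images.
- stand_red: Cup stand to work on, fixed. Origin: centre of underside, z up. Grey foot 110 across, 14 high. Dark post 26 across, top at 129, yellow flat along its +x side, 7 from the axis; yellow dot on the foot on that side. Aluminium collar block round the post 46 x 42 x 34 (its x, y, z), centre 85 above the worktop, gripped across its 42. Collar +x: clamp screw, red lever; -x: low hook, 84 long. mm
- collar_red (a joint): Angle of the collar on the red-lever stand about its upright post, rad, counterclockwise positive seen from above. 0: clamp screw and red lever (collar +x) face the yellow flat (stand +x). Collar yaw = stand yaw + this value. Starts 0.6 to 1.2; limits -2.2 and 2.2; friction 0.08 N m, stays where left.
- lever_red (a joint): Red lever, rad: 0 raised 0.8 rad above level (loose), 0.8 level at its stop (locked). Pivot axis along collar y, 34 mm from the post axis towards collar +x, 85 mm above the worktop. 75 mm long, 8 thick, outer 30 a paddle 22 wide; raised, its end is 86 from the post axis, 139 high; level, its top is 89 high. Press straight down 74 from the post axis. Friction 0.1 N m, no spring.
- stand_blue: A like stand with a blue lever, fixed to the worktop; collar already set, lever already down (level, reaching 109 mm from the post axis). Origin: centre of its underside, z up; +x is the side of its flat, lever and yellow dot. Not to be touched.
Mind the look-alikes: they are no part of the job. What is shaped like the stand_red but purple or turquoise is not meant.

How it is judged:
By the outcome, as a careful person would: the job done as asked, in the order asked, and still so for the second after the job is handed in, with the robot touching nothing.
It also fails if it takes over 43 s, if anything falls off the work surface, if the arm or the gripper's body presses on something with over 40 N, if the wrist force passes 120 N, or if a joint passes its speed limit or range.

## Working session

There is one attempt and no reset: what is moved stays moved. The work goes in short steps, Python scripts to look and compute and a shell command to move; the robot and the scene stay as the last step left them, time stands still between calls to the robot, and variables do not carry over. Pictures are saved under pics/ and viewed, at most 10 in all, crops included, and the job is handed in when it is done.

```bash
mkdir -p pics
cat > h.py <<'E'
import numpy as np, cv2
from workcell import read_state, camera, job_done, trace
def pts(p,mask=None):
    K=p["camera_matrix"];z=p["z_map"];v,u=np.nonzero((z>0) if mask is None else mask&(z>0))
    d=z[v,u];c=np.stack([(u-K[0,2])/K[0,0]*d,-(v-K[1,2])/K[1,1]*d,-d,np.ones_like(d)])
    return (np.linalg.inv(p["world_to_cam"])@c)[:3].T,(u,v)
def save(n,im): cv2.imwrite("pics/"+n,np.ascontiguousarray(im[...,::-1]))
E
python3 - <<'E'
from h import *
ims=[]
for n in("scene","top"):
    p=camera(n);save(n+"1.png",p["pixels"])
    for q in("stand_red","lever_red","collar_red","stand_blue"):
        for r in trace(p,q):
            P,_=pts(p,r["pixels"]); print(n,q,round(r["conf"],2),r["box"],np.median(P,0).round(3) if len(P) else None)
print(read_state())
E
```

```text
scene stand_red 0.76 [291.3, 220.3, 36.0, 61.4] [ 0.437 -0.212  0.019]
scene stand_red 0.71 [350.0, 230.5, 41.0, 70.4] [ 0.431 -0.398  0.017]
scene stand_red 0.67 [465.1, 257.4, 42.5, 78.8] [ 0.44  -0.715  0.016]
scene lever_red 0.68 [290.2, 218.6, 11.3, 21.9] [ 0.478 -0.151  0.122]
scene lever_red 0.46 [491.6, 256.5, 11.9, 21.7] [ 0.519 -0.711  0.125]
scene collar_red 0.88 [290.0, 218.3, 36.9, 45.5] [ 0.443 -0.202  0.096]
scene collar_red 0.87 [486.0, 258.6, 18.1, 56.8] [ 0.434 -0.714  0.101]
scene collar_red 0.79 [357.4, 231.6, 20.4, 53.9] [ 0.429 -0.389  0.101]
scene stand_blue 0.75 [151.1, 210.7, 60.2, 47.9] [0.393 0.208 0.022]
top stand_red 0.92 [460.7, 189.5, 32.7, 65.5] [ 0.441 -0.707  0.018]
top stand_red 0.91 [294.2, 209.5, 47.9, 55.1] [ 0.435 -0.201  0.018]
top stand_red 0.69 [361.3, 199.3, 34.6, 62.9] [ 0.43  -0.385  0.018]
top stand_red 0.26 [291.6, 213.4, 18.0, 17.4] [ 0.477 -0.155  0.113]
top lever_red 0.56 [367.7, 196.7, 11.3, 26.0] [ 0.506 -0.381  0.118]
top lever_red 0.53 [289.1, 213.6, 19.7, 14.3] [ 0.477 -0.152  0.114]
top lever_red 0.37 [292.9, 210.3, 49.0, 55.2] 
[... 274 characters left out ...]
1] [ 0.479 -0.15   0.114]
{'time_s': 0.5, 'qpos': array([ 1.16899081e+00,  3.42015941e-01,  1.52414056e+00, -1.38644334e-05,
        1.27539172e+00, -1.46015842e-01]), 'dq': array([-0.00064872, -0.00048595, -0.00081512,  0.0001222 ,  0.00011442,
        0.00116593]), 'joint_efforts': array([-1.86043981e-03, -4.33247888e+01, -2.46100008e+01, -3.27932548e-04,
        9.99344738e-04, -4.63346353e-06]), 'ee_pos': array([0.13282053, 0.50792176, 0.25629905]), 'tcp_rot': array([1.23942120e-05, 1.27544457e-01, 9.91832854e-01, 1.95941000e-05]), 'force': array([0.72492831, 0.50534449, 0.33158698]), 'moment': array([0.00558097, 0.04073109, 0.02005771]), 'finger_force': 0.0, 'width': 0.0854070155298536}
```

View pics/scene1.png

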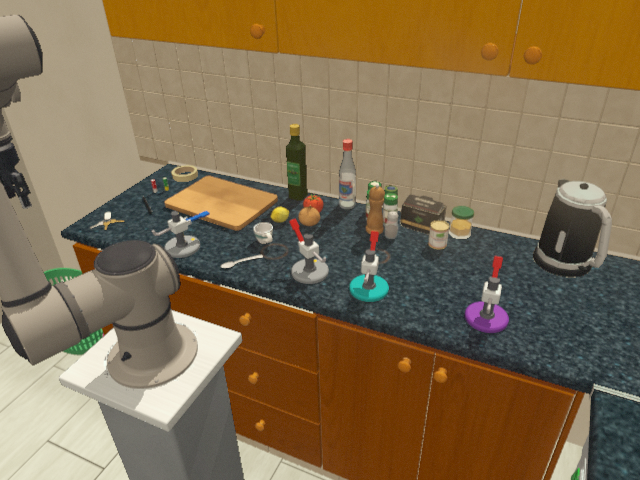

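View pics/top1.png

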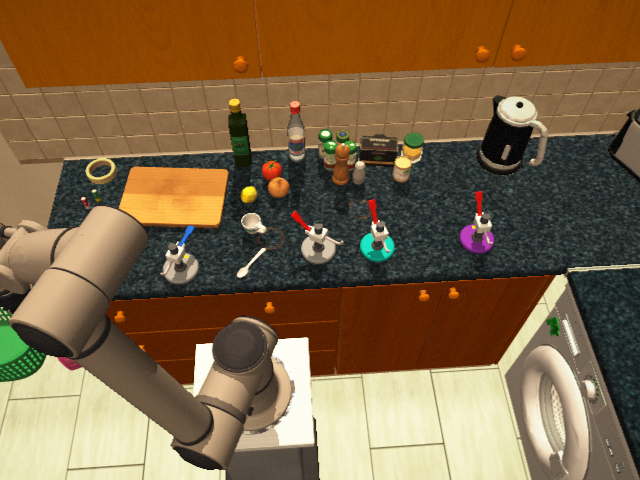

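Red-lever stands in the top view: grey foot (318,247), turquoise foot (377,246) and purple foot (478,238). The grey one fits the description. The blue stand is at (180,266). I'll confirm with a crop and measure the grey stand.

Run:
```python
from h import *
for n,(x0,x1,y0,y1) in(("top",(275,360,195,275)),("scene",(275,345,210,290))):
    p=camera(n);im=p["pixels"]
    save(n+"2.png",cv2.resize(im[y0:y1,x0:x1],None,fx=7,fy=7,interpolation=cv2.INTER_CUBIC))
    m=np.zeros((480,640),bool);m[y0:y1,x0:x1]=1
    P,(u,v)=pts(p,m);C=im[v,u].astype(int)
    d=np.hypot(P[:,0]-.435,P[:,1]+.205)<.13
    P,u,v,C=P[d],u[d],v[d],C[d]
    f=(P[:,2]>.0105)&(P[:,2]<.0165)
    A=np.c_[2*P[f,:2],np.ones(f.sum())]
    c,r=cv2.minEnclosingCircle(P[f,:2].astype(np.float32));print(n,"foot",c,r,f.sum())
    t=P[P[:,2]>.06]
    pt=(P[:,2]>.115)&(C.sum(1)<150)
    print("posttop",P[pt].mean(0) if pt.any() else None)
    red=(C[:,0]>120)&(C[:,1]<60)&(C[:,2]<60);print("red",P[red].mean(0),red.sum(),P[red][:,2].min(),P[red][:,2].max())
    y=(C[:,0]>130)&(C[:,1]>110)&(C[:,2]<90)
    for a in np.c_[u,v,P.round(3)][y]:print(a)
    col=(P[:,2]>.095)&(P[:,2]<.106);print("coltop",P[col].mean(0),cv2.minAreaRect((1000*P[col,:2]).astype(np.float32)))
```

```text
top foot (0.4872695505619049, -0.22233358025550842) 0.10039552301168442 329
posttop [ 0.43323995 -0.20619841  0.1201014 ]
red [ 0.47973206 -0.15337343  0.11304917] 122 -0.0022956750832419104 0.14303034732464615
coltop [ 0.44029132 -0.20417682  0.10074523] ((438.1081848144531, -214.43130493164062), (143.79879760742188, 40.73741149902344), 69.37210083007812)
scene foot (0.44469112157821655, -0.20802165567874908) 0.05595184862613678 373
posttop None
red [ 0.4794979  -0.15206378  0.12100613] 122 0.09575620008549512 0.14238675362383046
[ 3.14e+02  2.60e+02  4.87e-01 -2.02e-01  1.80e-02]
[ 3.15e+02  2.60e+02  4.93e-01 -2.03e-01  1.40e-02]
[ 3.14e+02  2.61e+02  4.88e-01 -2.02e-01  1.30e-02]
[ 3.15e+02  2.61e+02  4.87e-01 -2.05e-01  1.50e-02]
coltop [ 0.44051044 -0.20757196  0.10090532] ((438.87286376953125, -217.66213989257812), (141.24301147460938, 40.10639953613281), 61.976871490478516)
```

View pics/top2.png

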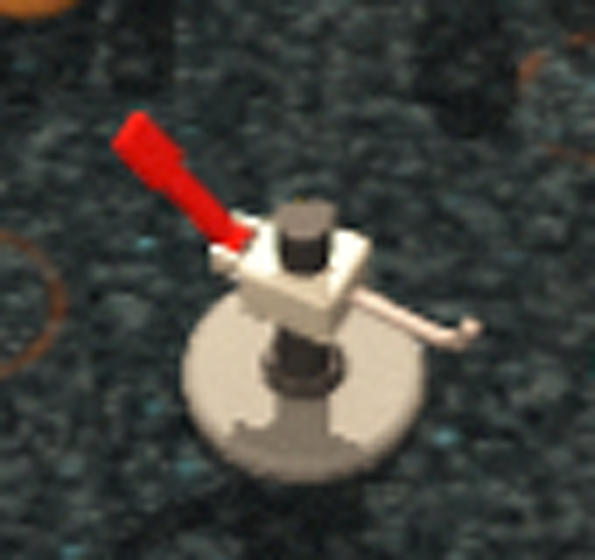

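The crop shows the grey stand: loose collar, with the red lever raised and pointing up-left (about 140,140), and the hook to the right at (465,330). The yellow dot is hidden behind the post here. The scene camera puts it at about (0.488, -0.203), so stand yaw is about 0.07 and collar about 0.9. I'll go above it next.

```bash
cat >> h.py <<'E'
from scipy.spatial.transform import Rotation as Rn
def rows(W):
    # W: list of (x,y,z,yaw of tool y) tool pointing down
    s=read_state();q=s["tcp_rot"];R0=Rn.from_quat([q[1],q[2],q[3],q[0]]);p0=s["ee_pos"]
    print("t",s["time_s"],"tcp",p0.round(4),"yaw_y",np.arctan2(*R0.as_matrix()[1::-1,1]).round(4),"F",s["force"].round(1),"w",round(s["width"],4),"q",s["qpos"].round(2))
    for x,y,z,a in W:
        Y=np.array([np.cos(a),np.sin(a),0]);Z=np.array([0,0,-1.]);X=np.cross(Y,Z)
        d=R0.inv()*Rn.from_matrix(np.c_[X,Y,Z])
        print(R0.inv().apply(np.array([x,y,z])-p0).round(4),np.degrees(d.as_rotvec()).round(2))
E
python3 - <<'E'
from h import *
rows([(.26,.42,.256,.9),(.38,.25,.256,.5),(.43,.05,.256,.1),(.44,-.12,.25,-.3),(.441,-.206,.25,-.62)])
E
```

```text
t 0.6 tcp [0.1328 0.5079 0.2563] yaw_y 1.315 F [ 0.1  0.2 -0.6] w 0.0854 q [ 1.17  0.34  1.52 -0.    1.28 -0.15]
[-0.1453 -0.0529  0.0003] [ 1.000e-02 -0.000e+00  2.378e+01]
[-3.044e-01 -1.870e-01  3.000e-04] [ 1.00e-02 -0.00e+00  4.67e+01]
[-4.034e-01 -3.678e-01  3.000e-04] [ 1.000e-02 -0.000e+00  6.962e+01]
[-0.4561 -0.5298  0.0063] [ 1.000e-02 -0.000e+00  9.253e+01]
[-0.4788 -0.6127  0.0063] [ 1.0000e-02 -1.0000e-02  1.1087e+02]
```

```bash
python3 -m inch '[[[-0.06,-0.02,0,0,0,10,1],[-0.11,-0.04,0,0,0,20,1],[-0.155,-0.07,0,0,0,28,1],[-0.205,-0.105,0,0,0,35,1],[-0.255,-0.145,0,0,0,42,1],[-0.304,-0.187,0,0,0,48,1],[-0.335,-0.24,0,0,0,56,1],[-0.365,-0.295,0,0,0,64,1],[-0.39,-0.35,0,0,0,72,1],[-0.415,-0.405,0,0,0,80,1],[-0.435,-0.46,0.003,0,0,88,1],[-0.456,-0.515,0.006,0,0,95,1]]]' 60
python3 - <<'E'
from h import *
rows([(.441,-.206,.25,-.62)])
E
```

```text
time_s: 2.1
ee_pos: [0.4436, -0.1077, 0.2505]
tcp_rot: [0.0, 0.819, 0.574, 0.0]
force: [1.0, 0.5, -0.6]
width: 0.0858
finger_force: 0.0
t 2.1 tcp [ 0.4436 -0.1077  0.2505] yaw_y -0.3475 F [ 1.   0.5 -0.6] w 0.0858 q [-0.41  0.22  1.71  0.    1.21 -0.06]
[-0.0933  0.031   0.0005] [ 0.05 -0.02 15.61]
```

```bash
python3 -m inch '[[[-0.05,0.016,0,0,0,8,1],[-0.094,0.031,0,0,0,15.6,1],[-0.094,0.031,0,0,0,15.6,1]]]'
python3 - <<'E'
from h import *
p=camera("wrist");save("w1.png",p["pixels"]);print(p["camera_matrix"],p["world_to_cam"].round(3));rows([])
E
```

```text
time_s: 2.48
ee_pos: [0.441, -0.2074, 0.25]
tcp_rot: [0.0, 0.889, 0.458, -0.0]
force: [-0.7, 0.6, -0.3]
width: 0.0856
finger_force: 0.0
[[371.64829954   0.         308.48451742]
 [  0.         371.64829954 239.24618229]
 [  0.           0.           1.        ]] [[ 0.813 -0.582  0.001 -0.48 ]
 [ 0.557  0.778 -0.291 -0.048]
 [ 0.168  0.237  0.957 -0.398]
 [ 0.     0.     0.     1.   ]]
t 2.525 tcp [ 0.441  -0.2056  0.25  ] yaw_y -0.6173 F [ 0.3  0.5 -0.8] w 0.085 q [-0.59  0.28  1.64  0.    1.23  0.02]
```

View pics/w1.png

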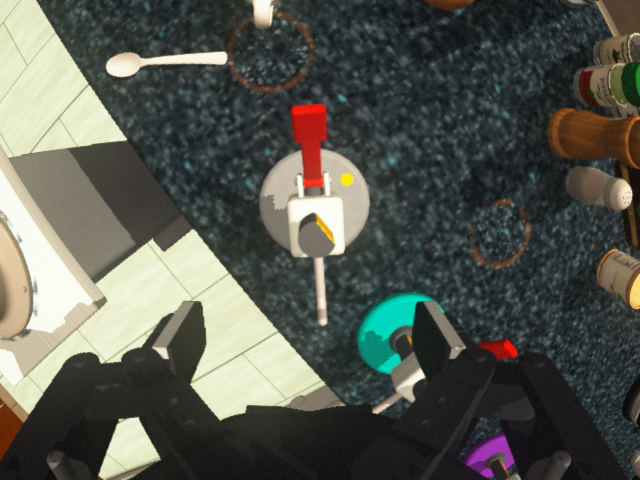

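The wrist view shows the grey stand with its foot at (315,200), yellow dot at (347,180), red lever pointing up (310,125), flat at (325,232), and hook down to (322,320). I'll measure from this image.

```bash
cat >> h.py <<'E'
def wpts(p,mask):
    K=p["camera_matrix"];z=p["z_map"];v,u=np.nonzero(mask&(z>0));d=z[v,u]
    a=(u-K[0,2])/K[0,0];b=(v-K[1,2])/K[1,1];th=np.hypot(a,b);k=np.tan(th)/np.maximum(th,1e-9)
    c=np.stack([a*k*d,-b*k*d,-d,np.ones_like(d)]);return (np.linalg.inv(p["world_to_cam"])@c)[:3].T,p["pixels"][v,u].astype(int)
def fitc(P):
    s=np.linalg.lstsq(np.c_[2*P,np.ones(len(P))],(P**2).sum(1),rcond=None)[0];return s[:2],np.sqrt(s[2]+s[:2]@s[:2])
def measure(box):
    from scipy.optimize import least_squares
    p=camera("wrist");x0,x1,y0,y1=box;m=np.zeros((480,640),bool);m[y0:y1,x0:x1]=1
    P,C=wpts(p,m);z=P[:,2]
    f=(z>.009)&(z<.019);Q=P[f,:2]
    hull=cv2.convexHull((Q*1e4).astype(np.float32))[:,0]/1e4
    c,r=cv2.minEnclosingCircle((Q*1e3).astype(np.float32));print("foot",np.array(c)/1e3,r,"hullfit",fitc(hull),f.sum())
    y=(C[:,0]>150)&(C[:,1]>130)&(C[:,2]<90)
    dot=P[y&f].mean(0);print("dot",dot,(y&f).sum(),"flat",P[y&(z>.1)].mean(0) if (y&(z>.1)).any() else None)
    red=(C[:,0]>110)&(C[:,1]<60)&(C[:,2]<60)&(z>.07)
    tp=(z>.122)&(z<.135)&~red&~y;print("posttop fit",P[tp].mean(0),cv2.minEnclosingCircle((P[tp,:2]*1e3).astype(np.float32)))
    col=(z>.099)&(z<.106)&~red&~y&(C.min(1)>130)
    print("collar top",z[col].mean(),cv2.minAreaRect((P[col,:2]*1e3).astype(np.float32)))
    R=P[red,:2];l=cv2.fitLine(R.astype(np.float32),cv2.DIST_HUBER,0,.01,.01).ravel()
    if l[0]<0:l[:2]*=-1
    print("red",R.mean(0),"z",z[red].min(),z[red].max(),"line yaw",np.arctan2(l[1],l[0]),"pt",l[2:])
    return p,P,C
E
python3 - <<'E'
from h import *
measure((240,390,95,335))
E
```

```text
foot [ 0.44384042 -0.26578372] 110.91964721679688 hullfit (array([ 0.43670543, -0.26463969]), np.float64(0.09727381198459212)) 5491
dot [ 0.48679897 -0.2070564   0.01439686] 109 flat [ 0.45423878 -0.20837243  0.12073158]
posttop fit [ 0.44545419 -0.20818108  0.1287325 ] ((464.3213806152344, -180.62869262695312), 47.63827896118164)
collar top 0.10144126562515556 ((437.61334228515625, -224.76901245117188), (129.12698364257812, 40.861324310302734), 58.49477767944336)
red [ 0.48137887 -0.15334027] z 0.08962838289912478 0.1409248164777205 line yaw 1.0163878 pt [ 0.48137888 -0.15334027]
```

Run:
```python
from h import *
p=camera("wrist");m=np.zeros((480,640),bool);m[95:335,240:390]=1
P,C=wpts(p,m);z=P[:,2];c=np.array([.4445,-.2075])
for i in range(3):
    d=np.hypot(*(P[:,:2]-c).T)
    f=(z>.011)&(z<.017)&(d<.06); Q=P[f,:2]
    r,_=cv2.minEnclosingCircle((Q*1e3).astype(np.float32)); 
    ang=np.arctan2(*(Q-c).T[::-1]);E=[]
    for a in np.arange(-np.pi,np.pi,.1):
        s=abs(ang-a)<.05
        if s.sum()>5:
            q=Q[s];dd=np.hypot(*(q-c).T)
            if dd.max()>.05:E.append(q[dd.argmax()])
    c,rr=fitc(np.array(E));print("foot",np.array(r)/1e3,_,"edgefit",c,rr,len(E))
tp=(z>.126)&(z<.132)&(np.hypot(*(P[:,:2]-c).T)<.02)
T=(P[tp,:2]*1e3).astype(np.float32);print("post",T.mean(0),cv2.minEnclosingCircle(T),cv2.minAreaRect(T))
col=(z>.098)&(z<.105)&(np.hypot(*(P[:,:2]-c).T)<.034);print("col",cv2.minAreaRect((P[col,:2]*1e3).astype(np.float32)))
y=(C[:,0]>150)&(C[:,1]>130)&(C[:,2]<90)
F=P[y&(z>.1),:2];l=np.cov(F.T);w,V=np.linalg.eigh(l);print("flat normal",np.arctan2(V[1,0],V[0,0]),F.mean(0),w)
```

```text
foot [ 0.44679791 -0.20945688] 54.22238540649414 edgefit [ 0.44698384 -0.20955965] 0.05354657149126872 45
foot [ 0.44679791 -0.20945688] 54.22238540649414 edgefit [ 0.44696937 -0.20967528] 0.05351554964025046 49
foot [ 0.44679791 -0.20945688] 54.22238540649414 edgefit [ 0.44695391 -0.20965956] 0.05350061107353259 49
post [ 445.2643  -209.57513] ((446.3937072753906, -209.85171508789062), 13.404624938964844) ((444.17401123046875, -209.8814239501953), (21.215978622436523, 26.147531509399414), 4.1348466873168945)
col ((447.31231689453125, -209.35360717773438), (45.63362121582031, 42.16636276245117), 60.35249328613281)
flat normal -3.085825997268892 [ 0.45422548 -0.20839604] [1.48778253e-07 2.95521201e-05]
```

Run:
```python
from h import *
rows([(.4468,-.2096,.25,-.546),(.4468,-.2096,.096,-.546)])
```

```text
t 2.625 tcp [ 0.4411 -0.2039  0.2502] yaw_y -0.6142 F [-0.4 -0.4 -0.1] w 0.0855 q [-0.59  0.28  1.64  0.    1.23  0.02]
[-0.0014  0.0079  0.0002] [-0.04 -0.03 -3.91]
[-0.0015  0.008   0.1542] [-0.04 -0.03 -3.91]
```

```bash
python3 -m inch '[[[-0.001,0.0075,0,0,0,-3.9,1],[-0.001,0.0075,0.05,0,0,-3.9,1],[-0.001,0.0075,0.09,0,0,-3.9,1],[-0.001,0.0075,0.09,0,0,-3.9,1]]]'
python3 - <<'E'
from h import *
p=camera("wrist");save("w2.png",p["pixels"])
E
```

```text
time_s: 3.12
ee_pos: [0.4456, -0.2075, 0.1583]
tcp_rot: [-0.003, 0.871, 0.491, -0.001]
force: [1.0, -0.6, 0.1]
width: 0.0852
finger_force: 0.0
```

View pics/w2.png

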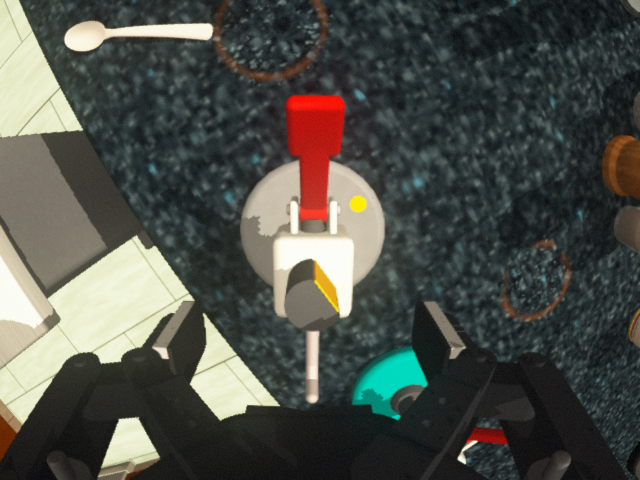

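The collar (313,275) is centred between the fingers and square to them. The lever points straight up the image. Descend and grip.

```bash
python3 -m inch '[[[0,0,0.035,0,0,0,1],[0,0,0.063,0,0,0,1],[0,0,0.063,0,0,0,1],[0,0,0.063,0,0,0,0.3],[0,0,0.063,0,0,0,0.3],[0,0,0.063,0,0,0,0.3],[0,0,0.063,0,0,0,0.3],[0,0,0.063,0,0,0,0.3]]]' 40
python3 - <<'E'
from h import *
rows([(.4468,-.2096,.096,-1.509)])
E
```

```text
time_s: 4.18
ee_pos: [0.4465, -0.2095, 0.0987]
tcp_rot: [-0.0, 0.872, 0.49, -0.0]
force: [-4.9, 2.5, 10.5]
width: 0.0414
finger_force: 40.4
t 4.175 tcp [ 0.4465 -0.2095  0.0987] yaw_y -0.5472 F [-4.9  2.5 10.5] w 0.0414 q [-0.59  0.48  1.81  0.    0.85 -0.05]
[0.0001 0.0004 0.0027] [-1.00e-02  0.00e+00  5.51e+01]
```

```bash
python3 -m inch '[[[0,0,0.0,0,0,8,0.3],[0,0,0,0,0,16,0.3],[0,0,0,0,0,24,0.3],[0,0,0,0,0,32,0.3],[0,0,0,0,0,40,0.3],[0,0,0,0,0,48,0.3],[0,0,0,0,0,55,0.3],[0,0,0,0,0,55,0.3],[0,0,0,0,0,55,0.3]]]' 40
python3 - <<'E'
from h import *
rows([])
E
```

```text
time_s: 5.3
ee_pos: [0.4465, -0.2095, 0.0987]
tcp_rot: [-0.0, 0.999, 0.032, -0.0]
force: [-4.8, 2.2, 10.2]
width: 0.0417
finger_force: 40.3
t 5.3 tcp [ 0.4465 -0.2095  0.0987] yaw_y -1.5073 F [-4.8  2.2 10.2] w 0.0417 q [-0.59  0.48  1.81  0.    0.85  0.91]
```

```bash
python3 -m inch '[[[0,0,0,0,0,0,1],[0,0,0,0,0,0,1],[0,0,0,0,0,0,1],[0,0,0,0,0,0,1],[0,0,-0.05,0,0,0,1],[0,0,-0.1,0,0,0,1],[0,0,-0.15,0,0,0,1],[0,0,-0.15,0,0,0,1]]]'
python3 - <<'E'
from h import *
p=camera("wrist");save("w3.png",p["pixels"])
rows([])
P,C=wpts(p,np.ones((480,640),bool));z=P[:,2];c=np.array([.4468,-.2096]);d=np.hypot(*(P[:,:2]-c).T)
P,C,z,d=[a[d<.11] for a in(P,C,z,d)]
y=(C[:,0]>150)&(C[:,1]>130)&(C[:,2]<90)
D=P[y&(z>.009)&(z<.02)].mean(0);print("dot",D,np.arctan2(*(D[:2]-c)[::-1]))
F=P[y&(z>.1),:2];w,V=np.linalg.eigh(np.cov(F.T));print("flat normal",np.arctan(V[1,0]/V[0,0]),F.mean(0))
dd=np.hypot(*(P[:,:2]-c).T)
tp=(z>.126)&(z<.132)&(dd<.02);T=(P[tp,:2]*1e3).astype(np.float32);print("post",cv2.minEnclosingCircle(T),cv2.minAreaRect(T))
col=(z>.098)&(z<.105)&(dd<.034);print("col",cv2.minAreaRect((P[col,:2]*1e3).astype(np.float32)))
r=(C[:,0]>110)&(C[:,1]<60)&(C[:,2]<60)&(z>.07);l=cv2.fitLine(P[r,:2].astype(np.float32),cv2.DIST_HUBER,0,.01,.01).ravel()
m=P[r].mean(0);print("red",m,z[r].max(),"line",np.arctan(l[1]/l[0]),"from axis",np.arctan2(*(m[:2]-c)[::-1]))
E
```

```text
time_s: 6.3
ee_pos: [0.4484, -0.2108, 0.2511]
tcp_rot: [0.002, 0.999, 0.032, 0.003]
force: [-1.0, -0.1, -0.8]
width: 0.0853
finger_force: 0.0
t 6.35 tcp [ 0.4473 -0.2101  0.2486] yaw_y -1.5071 F [ 0.   0.2 -0.4] w 0.0852 q [-0.59  0.29  1.62  0.    1.23  0.91]
dot [nan nan nan] nan
flat normal 0.07118240879894344 [ 0.45441418 -0.20916151]
post ((446.776611328125, -209.65762329101562), 13.199847221374512) ((444.41815185546875, -209.893798828125), (20.492313385009766, 25.225069046020508), 3.5008842945098877)
col ((446.9037170410156, -209.59649658203125), (45.73187255859375, 41.075130462646484), 3.4633421897888184)
red [ 0.51312059 -0.20563704  0.12237664] 0.14123785919585374 line 0.05791269 from axis 0.05968359561980724<stdin>:7: RuntimeWarning: Mean of empty slice.
  ret = um.true_divide(
```

View pics/w3.png

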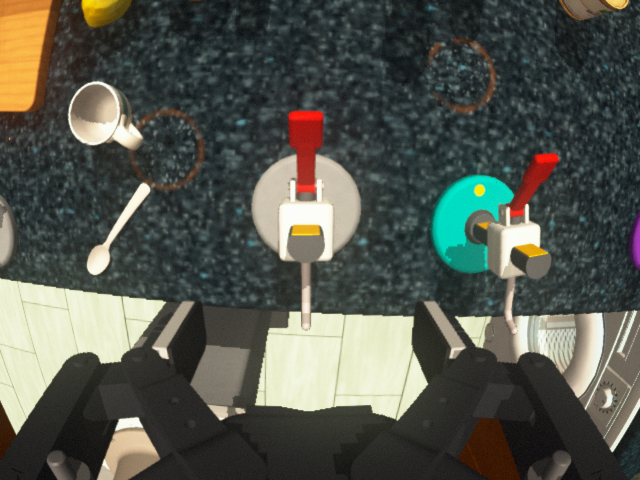

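Collar yaw is 0.058–0.060 and the flat is 0.06–0.07, so they are aligned. In the picture the lever (307,150), the flat (306,230) and the hook are in one line. Next: shut the fingers, move out 74 mm, press down.

```bash
python3 -m inch '[[[0.04,0,0,0,0,0,0],[0.074,0,0,0,0,0,0],[0.074,0,0,0,0,0,0],[0.074,0,0,0,0,0,0],[0.074,0,0,0,0,0,0],[0.074,0,0.04,0,0,0,0],[0.074,0,0.075,0,0,0,0],[0.074,0,0.09,0,0,0,0],[0.074,0,0.105,0,0,0,0],[0.074,0,0.12,0,0,0,0],[0.074,0,0.13,0,0,0,0],[0.074,0,0.13,0,0,0,0]]]' 40
python3 - <<'E'
from h import *
for i in range(3):rows([])
E
```

```text
time_s: 7.85
ee_pos: [0.5203, -0.2049, 0.1166]
tcp_rot: [-0.0, 0.999, 0.032, -0.001]
force: [-0.2, -0.6, 0.5]
width: -0.0002
finger_force: 0.0
t 7.85 tcp [ 0.5203 -0.2049  0.1166] yaw_y -1.5071 F [-0.2 -0.6  0.5] w -0.0002 q [-0.51  0.55  1.61 -0.    0.98  0.99]
t 7.85 tcp [ 0.5203 -0.2049  0.1166] yaw_y -1.5071 F [-0.2 -0.6  0.5] w -0.0002 q [-0.51  0.55  1.61 -0.    0.98  0.99]
t 7.85 tcp [ 0.5203 -0.2049  0.1166] yaw_y -1.5071 F [-0.2 -0.6  0.5] w -0.0002 q [-0.51  0.55  1.61 -0.    0.98  0.99]
```

```bash
python3 -m inch '[[[0,0,0.003,0,0,0,0],[0,0,0.004,0,0,0,0],[0,0,0.004,0,0,0,0]]]'; python3 -m inch '[[[0,0,0.001,0,0,0,0],[0,0,0.001,0,0,0,0]]]'
```

```text
time_s: 8.22
ee_pos: [0.5208, -0.2051, 0.1138]
tcp_rot: [0.0, 0.999, 0.032, 0.0]
force: [0.2, -0.3, 4.0]
width: -0.0005
finger_force: 1.9
time_s: 8.48
ee_pos: [0.5208, -0.2053, 0.1134]
tcp_rot: [0.0, 0.999, 0.032, 0.001]
force: [-1.8, 0.7, 9.6]
width: -0.0001
finger_force: 4.7
```

```bash
python3 -m inch '[[[0,0,0.0015,0,0,0,0],[0,0,0.0015,0,0,0,0]]]'; python3 -m inch '[[[0,0,-0.04,0,0,0,0],[0,0,-0.1,0,0,0,0],[-0.04,0,-0.14,0,0,0,0],[-0.075,0,-0.14,0,0,0,0.0],[-0.075,0,-0.14,0,0,0,0.0]]]'
python3 - <<'E'
from h import *
p=camera("wrist");save("w4.png",p["pixels"])
rows([])
P,C=wpts(p,np.ones((480,640),bool));c=np.array([.4468,-.2096]);d=np.hypot(*(P[:,:2]-c).T)
P,C=P[d<.13],C[d<.13];z=P[:,2]
dd=np.hypot(*(P[:,:2]-c).T)
tp=(z>.126)&(z<.132)&(dd<.02);print("post",cv2.minAreaRect((P[tp,:2]*1e3).astype(np.float32)))
col=(z>.098)&(z<.105)&(dd<.034);print("col",cv2.minAreaRect((P[col,:2]*1e3).astype(np.float32)))
r=(C[:,0]>110)&(C[:,1]<60)&(C[:,2]<60)&(z>.07);R=P[r];rr=R[:,:2]-c;s=np.hypot(*rr.T)
t=(s>.05)&(s<.106)&(R[:,2]>.083);print("lever slope,z",np.polyfit(s[t],R[t,2],1),np.median(R[t,2]),s.max(),"yaw",np.arctan2(*rr[t].mean(0)[::-1]))
E
```

```text
time_s: 8.72
ee_pos: [0.5209, -0.2056, 0.1129]
tcp_rot: [0.001, 0.999, 0.032, 0.001]
force: [-5.0, 0.9, 16.5]
width: -0.0001
finger_force: 8.2
time_s: 9.35
ee_pos: [0.4442, -0.2098, 0.2514]
tcp_rot: [0.0, 1.0, 0.031, 0.0]
force: [-0.2, 0.4, -0.3]
width: -0.0002
finger_force: 0.0
t 9.4 tcp [ 0.4453 -0.2099  0.2511] yaw_y -1.5083 F [0.5 0.2 0.7] w 0.0002 q [-0.6   0.29  1.62  0.    1.23  0.91]
post ((444.4407043457031, -209.8304443359375), (20.776369094848633, 25.70272445678711), 3.31487774848938)
col ((447.4287414550781, -209.68771362304688), (44.770606994628906, 41.926822662353516), 3.373507499694824)
lever slope,z [0.00122362 0.08865785] 0.088823399760044 0.10863676951465251 yaw 0.05468916647557525
```

View pics/w4.png

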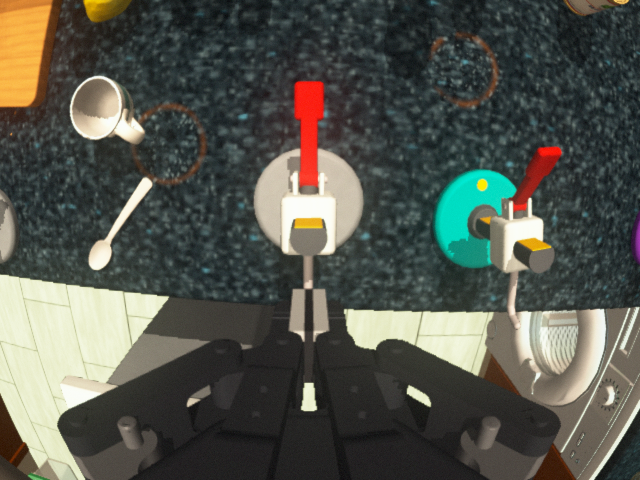

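The lever (309,130) is level: its top is at 88.8 mm with no slope. It faces the flat (308,222), and the gripper is clear. Handing in.

```bash
python3 -c "from workcell import job_done; print(job_done())"
```

```text
the job is handed in; nothing more can be done
None
```

The grey stand's collar now faces the yellow flat, to within about 0.01 rad by the wrist camera. The red lever is down level at its stop, the gripper is clear, the blue stand was never touched, and the job was handed in at about 9.4 s.

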